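Clams into the sorting tray, magnifier held over them

TASK

Put both clams from the bench mat into the white sorting tray, leaving the snail on the mat. Then, so that they can be inspected, pick up the hand magnifier, carry it over the tube rack and hold its lens level about 2 cm above the tray's rim, centred on the tray and square with it (long side along long side), touching neither the tray nor the clams. Finish while still holding it there, and leave everything else standing where it was.

Things in the scene. Friction and masses are not known exactly. Their poses are not given: they have to be found in the camera images.
- mat: flat pale bench mat, 280 x 250 x 3 mm, fixed; origin at the centre of its underside. It lies to one side (left or right) of the tube rack, the tray to the other. On it, in a row along its y near the robot (mat x about -75 mm), lie the two clams and the snail about 80 mm apart, in any order; behind the row (mat x about +75 mm) lies the magnifier.
- tray: loose white open rectangular sorting tray, 150 mm (its x) x 95 mm (its y) outside, 24 mm high, walls and floor 4 to 5 mm thick, rim about 3 mm wider all round; origin at the centre of its underside, x along the long side, z up. Its long side lies roughly along world y.
- tray_rim (a point): centre of the tray's mouth, level with the top of its rim, 24 mm above its underside; axes as the tray
- clam_a_center (a point): centre of a closed clam: brown, ridged, round lens-shaped shell, 30 mm across and 16 mm thick, lying flat; the widest girth is 8 mm up, at the centre; 11 to 22 g
- clam_b_center (a point): centre of the second clam, the same as the first
- snail_center (a point): a point 13 mm up on the axis of a grey-brown cone-shaped top-shell snail standing on its mouth, 27 mm across, 27.5 mm tall; not to be moved
- magnifier_grip (a point): grip point of the rectangular hand magnifier, on the centre line of its handle, 10 mm above its underside; x along the handle towards the lens, z up. Handle: black bar 20 mm wide (y), 20 mm high, from 73 mm behind this point to 25 mm ahead of it; lens frame 116 x 72 x 14 mm begins 37 mm ahead, undersides level. At the start it lies flat, handle roughly to +y.
- magnifier_lens (a point): centre of the lens frame's underside, 95 mm ahead of the grip point and 10 mm below it; axes as the grip point, so x is along the frame's long side
- magnifier: the whole magnifier, 226 mm long, 0.09 to 0.18 kg, heavier at the lens end; origin on its underside 40 mm ahead of the grip point, axes as the grip point
- clam_a: the first clam; origin at the centre of its underside
- clam_b: the second clam; origin at the centre of its underside
- tube_rack: white rack of blue-capped sample tubes, 256 mm (its x, roughly along world x) x 60 mm, rack plates 64 mm high, tube caps up to 121 mm high; stands between mat and tray; origin at the centre of its underside; not to be moved
- specimen_jar: closed specimen jar with white lid, 58 mm diameter, 55 mm tall, standing about 135 mm beyond the tray's centre on the side away from the robot; origin under its centre; not to be moved
- forceps: steel forceps, 116 x 16 x 6 mm, lying about 95 mm from the tray's centre on the robot's side, roughly parallel to the tray; origin near its middle; not to be moved
- amber_bottle: amber glass bottle, 60 mm diameter, 150 mm tall, beyond the rack's far end; origin under its centre; not to be moved
- dish_stack: stack of three clear lidded dishes, 90 mm diameter, 50 mm tall, beyond the rack's far end, left of the amber bottle; origin under its centre; not to be moved

How it is judged (in metres and radians):
On the way, in this order (a step that is already met when the one before it is completed fails the run):
1. both clams lie in the tray, let go (x of clam_a_center in the frame of tray between -0.071 and 0.071 m and y of clam_a_center in the frame of tray between -0.0435 and 0.0435 m and z of each of clam_a_center, clam_b_center in the frame of tray below 0.035 m and contact force between the fingers and clam_a below 0.05 N and linear speed of each of clam_a, clam_b below 0.03 m/s and x of clam_b_center in the frame of tray between -0.071 and 0.071 m and y of clam_b_center in the frame of tray between -0.0435 and 0.0435 m and contact force between the fingers and clam_b below 0.05 N), for 0.2 s.
2. the magnifier is lifted higher than the tubes in the rack (height (world z) of each of magnifier_lens, magnifier_grip above 0.121 m and contact force between the fingers and magnifier above 0.5 N), for 0.1 s.
At the end, for the whole second after the job is handed in: Magnifier held still in the fingers, touching nothing else: lens within 12 mm of the tray's centre along each side, underside 8 to 38 mm above the rim, level and square within 0.12 rad. Both clams lie let go inside the tray (centre under 35 mm above its underside) (all of step 1 and x of magnifier_lens in the frame of tray_rim between -0.012 and 0.012 m and y of magnifier_lens in the frame of tray_rim between -0.012 and 0.012 m and z of magnifier_lens in the frame of tray_rim between 0.008 and 0.038 m and angle between the x axis of magnifier_lens and the x axis of tray_rim, either way round below 0.12 rad and angle between magnifier_lens's own z axis and vertical below 0.12 rad and linear speed of magnifier below 0.02 m/s and angular speed of magnifier below 0.2 rad/s and contact force between the fingers and magnifier above 1 N and contact force between magnifier and tray below 0.05 N and contact force between magnifier and clam_a below 0.05 N and contact force between magnifier and clam_b below 0.05 N and contact force between magnifier and tube_rack below 0.05 N and contact force between magnifier and specimen_jar below 0.05 N); the arm keeps its last pose, push and grip.
It fails at once if the magnifier touches the tray (contact force between magnifier and tray above 0.5 N).
It fails at once if the tray is shifted or knocked over (distance of tray_rim from where it was at the start of the episode above 0.02 m or angle between tray_rim's own z axis and vertical above 0.5 rad).
It fails at once if the tube rack is shifted or knocked over (distance of tube_rack from where it was at the start of the episode above 0.015 m or angle between tube_rack's own z axis and vertical above 0.5 rad).
It fails at once if the snail is shifted or knocked over (distance of snail_center from where it was at the start of the episode above 0.02 m or angle between snail_center's own z axis and vertical above 0.5 rad).
It fails at once if the jar, forceps, amber bottle or dish stack is shifted or knocked over (distance of any of specimen_jar, forceps, amber_bottle, dish_stack from where it was at the start of the episode above 0.02 m or angle between any of specimen_jar, forceps, amber_bottle, dish_stack's own z axis and vertical above 0.5 rad).
It also fails if it takes over 67 s, if anything falls off the work surface, if the arm or the gripper's body presses on something with over 40 N, if the wrist force passes 120 N, or if a joint passes its speed limit or range.

ROBOT

A 6-joint arm with a two-finger parallel gripper is mounted at the origin on the work surface. World frame = base frame: x ahead of the robot, y to its left, z up, the work surface at z = 0. Lengths are in mm, angles in rad, forces in N, time in s.
With the tool pointing down it reaches from about 275 to 1000 mm from the base axis. Payload 8.4 kg.
Tool frame: the origin (TCP) lies midway between the tips of the shut fingers; the grasp point (between the pads) lies 19 mm behind it; z points along the fingers, y is the line along which they close (so a half turn about z gives the same grasp; the last joint's range is limited). The gripper opens to 85 mm and grips with 20 to 120 N. Pads are 22 mm wide; open, the fingers measure 114 mm over their backs; the gripper's body (76 mm by 85 mm) begins 54 mm behind the grasp point. The pads swing forward as they close: fully open they stand 13 mm farther back than shut.
Start: joints at [-1.317, 0.353, 1.633, -0, 1.155, -0.002], TCP at [158.136, -604.666, 231.281] pointing down, gripper open.
Joint ranges: [-2.63, 2.63], [-0.92, 2.1], [0.06, 2.66], [-1.3, 4.44], [0, 2.69], [-3.02, 3.02]. Speed limits (rad/s): [2.22, 2.22, 2.79, 3.14, 3.14, 3.14].

INTERFACE

Orientations are given as [roll, pitch, yaw] about the fixed x, y, z axes, in that order (R = Rz(yaw) Ry(pitch) Rx(roll)).
In Python, from rig import monitor, imaging, r gives the robot as it stands.
- The arm moves only by the tool drive_tool, never from a script. Its argument "plan" is a list of rows, each an object of numbers: "x", "y", "z": the shift along the tool's x, y, z in units of 50 mm (1.0 is 50 mm); "ax", "ay", "az": the turn, a rotation vector about the tool's x, y, z in units of 6 degrees (1.0 is 6 degrees); "hand": the finger opening in mm, from 0 to 85.4. In form: [{"x": .., "y": .., "z": .., "ax": .., "ay": .., "az": .., "hand": ..}, ...]. A call has 1 to 8 rows; each row is the pose to reach, as a shift and turn from the pose commanded when the call began, along the tool's axes at that moment; what a row does not reach only later rows make up. A row lasts 1/10 s, in which the tool goes at most 50 mm and 8.59 degrees, less where a joint would pass 70% of its speed; a pose out of reach is approached as far as the arm can. A call with a gripper value outside its range is refused whole. The fingers move at their own pace and stop on an object; "grip_force" is the grip in N (left out, the last holds). Time passes only in rows, so rows that repeat a pose let the fingers close. It gives the time, the measured TCP pose, the force, the opening and the grip force at its end, in the units of the state.
- monitor.sense(): the state, without advancing time (a new reading comes with each control period).
- imaging.grab_frame(name): name is "scene" or "top" or "wrist"; returns the picture (400x640x3 uint8, red, green, blue); there is no depth.
- imaging.camera_info(name): a dict with "mtx" (3x3 intrinsics, pixels), "R" (3x3) and "t" (3): a world point X has camera coordinates R X + t. Camera axes: x right, y down, z forward; pixel columns grow to the right and rows downward; lengths in mm; the calibration is good to about 2 mm. A picture is of the moment at which its call begins: read the wrist's pose just before it. camera_info takes no time and is no camera call; for the wrist camera it gives the pose at the moment of the call.
- r.sign_off(): hands the job in; it is judged then, once.
The state is a dict: "clock": time; "qpos": joint angles; "qvel": joint speeds; "joint_efforts": joint torques, N m; "eef_pos": TCP position; "tcp_rot": TCP orientation; "contact_force": force on the tool from outside, world axes, zero at the start; "wrist_torque": the same for the moment, N m; "opening": opening from 0.0 (shut) to 1.0 (fully open); "grasp_force": force on a finger pad.
Only numpy, scipy, OpenCV 4.12 (cv2) and the standard library are available. Lean on these libraries where they do the work, as an engineer would, in place of code of your own. Each camera call takes 0.05 s, during which the arm holds its last target. There are 200 camera calls.

## Working session

There is one attempt and no reset: what is moved stays moved. The work goes in short steps, Python scripts to look and compute and a tool call to move; the robot and the scene stay as the last step left them, time stands still between calls to the robot, and variables do not carry over. Pictures are saved under pics/ and viewed, at most 14 in all, crops included, and the job is handed in when it is done.

Besides the shell and the picture viewer there is one more tool, called after "Request:" by a JSON object that holds its "name" and its "arguments", one argument or row to a line. drive_tool: Moves the arm, as the interface text tells. Its arguments: {"type":"object","properties":{"plan":{"type":"array","items":{"type":"object","properties":{"x":{"type":"number"},"y":{"type":"number"},"z":{"type":"number"},"ax":{"type":"number"},"ay":{"type":"number"},"az":{"type":"number"},"hand":{"type":"number"}}}},"grip_force":{"type":"number"}},"required":["plan"]}

```bash
mkdir -p pics; ls
python3 - <<'E'
from rig import monitor, imaging, r
import cv2,numpy as np
s=monitor.sense(); print(s)
for n in("top","scene"):
    im=imaging.grab_frame(n); cv2.imwrite(f"pics/{n}0.png",im[...,::-1]); c=imaging.camera_info(n); print(n,c)
E
```

```text
pics
{'clock': 0.0, 'qpos': array([-1.31738684e+00,  3.53677122e-01,  1.63413131e+00,  9.29022932e-06,
        1.15522089e+00, -2.39428467e-03]), 'qvel': array([-1.45639326e-04, -1.54037542e-04,  1.18284463e-03, -9.22605723e-04,
       -2.77096284e-04, -3.62934887e-05]), 'joint_efforts': array([ 2.81466731e-03, -6.05245185e+01, -3.42061794e+01,  2.62409667e-04,
        9.48574743e-03,  2.33510065e-05]), 'eef_pos': array([ 158.02450331, -604.19295372,  230.5448064 ]), 'tcp_rot': array([-3.14015602e+00, -1.19338360e-05,  2.55800007e-01]), 'contact_force': array([ 0.88471807,  0.96123851, -0.6033422 ]), 'wrist_torque': array([0.0365945 , 0.02501822, 0.00249282]), 'grasp_force': 0.0, 'opening': 0.9945832394532096}
top {'mtx': array([[476.34141156,   0.        , 325.97984623],
       [  0.        , 476.34141156, 203.72790847],
       [  0.        ,   0.        ,   1.        ]]), 'R': array([[ 0.03020393, -0.99953182, -0.00488532],
       [-0.97736897, -0.02850971, -0.20961176],
       [ 0.20937434,  0.01110586, -0.97777249]]), 't': array([ -25.78643487,  560.50483935, 1213.06109979])}
scene {'mtx': array([[377.63913413,   0.        , 325.73893233],
       [  0.        , 377.63913413, 197.86817505],
       [  0.        ,   0.        ,   1.        ]]), 'R': array([[ 0.75400044,  0.65665877, -0.01681055],
       [ 0.5003469 , -0.59072235, -0.63300876],
       [-0.42560112,  0.46887777, -0.77396209]]), 't': array([-430.85906703, -252.64501398, 1304.62990493])}
```

View pics/top0.png

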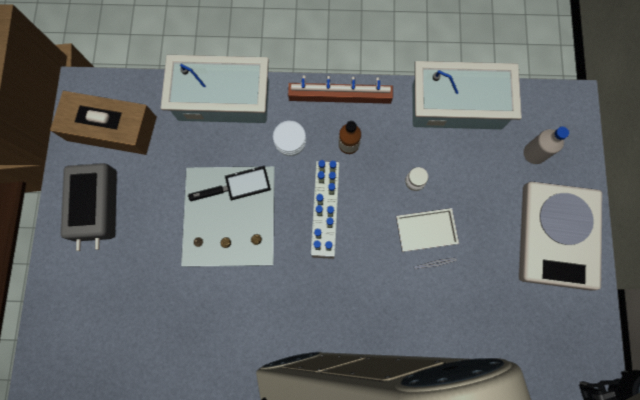

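View pics/scene0.png

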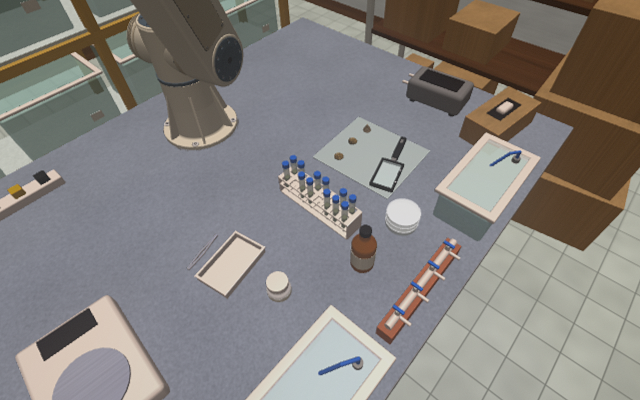

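The top view shows the mat on the left with the row at (198,242), (226,242), (256,239), the magnifier at about (230,186), the rack at (325,208) and the tray at (428,230). In the scene view the cone-shaped object, which looks like the snail, is at (367,128), the leftmost in the top view. I'll enlarge a crop of each area to measure.

```bash
cat > h.py <<'E'
from rig import monitor, imaging, r
import cv2,numpy as np
from scipy.spatial.transform import Rotation as Ro
def pix2w(cam,u,v,z,c=None):
    c=c or imaging.camera_info(cam); d=c["R"].T@np.linalg.inv(c["mtx"])@[u,v,1]; o=-c["R"].T@c["t"]
    return o+d*(z-o[2])/d[2]
def pose():
    s=monitor.sense(); return s["eef_pos"],Ro.from_euler("xyz",s["tcp_rot"])
E
python3 - <<'E'
import cv2,numpy as np
t=cv2.imread("pics/top0.png")
a=cv2.resize(t[155:275,175:280],None,fx=5,fy=5,interpolation=cv2.INTER_CUBIC) # 525x600
b=cv2.resize(t[200:260,390:465],None,fx=3.6,fy=3.6,interpolation=cv2.INTER_CUBIC)
o=np.zeros((600,800,3),np.uint8); o[:600,:525]=a; o[:b.shape[0],528:528+b.shape[1]]=b
s=cv2.imread("pics/scene0.png")[110:175,325:395]; s=cv2.resize(s,None,fx=3.8,fy=3.8,interpolation=cv2.INTER_CUBIC); o[300:300+s.shape[0],528:528+s.shape[1]]=s
cv2.imwrite("pics/crop1.png",o)
E
```

```text
(no output)
```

View pics/crop1.png

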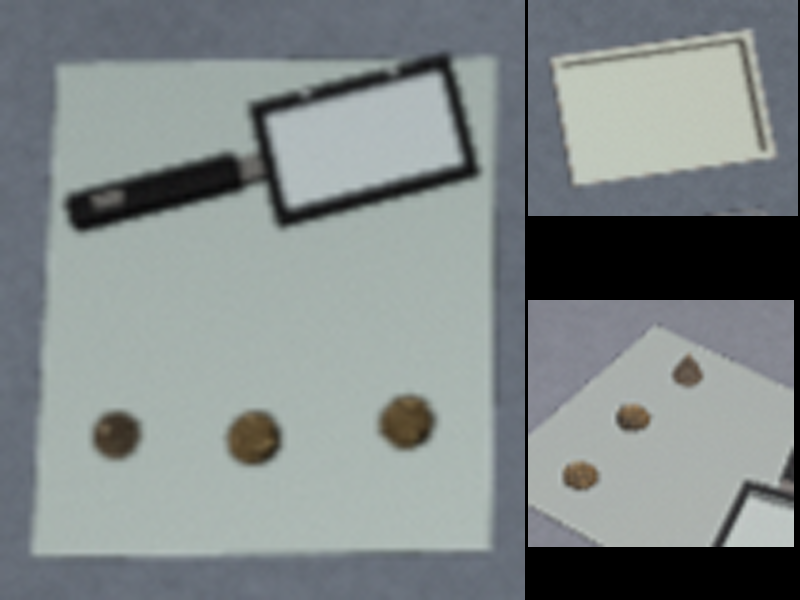

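The crops show the snail at (116,436), dark and conical, and the clams at (254,438) and (407,421). The frame corners are (250,102), (447,57), (478,174), (281,224), and the handle runs from (72,213) to (238,170). The tray corners are (552,59), (752,30), (776,157), (574,185).

Run:
```python
from h import *
np.set_printoptions(precision=1,suppress=True)
A=lambda x,y,z:pix2w("top",175+x/5-.4,155+y/5-.4,z)
B=lambda x,y,z:pix2w("top",390+(x-528)/3.6-.36,200+y/3.6-.36,z)
for n,p in dict(snail=(116,436,15),c1=(254,438,11),c2=(407,421,11)).items(): print(n,A(*p))
f=np.array([A(*p,16) for p in((250,102),(447,57),(478,174),(281,224))])
print("frame",f.mean(0),f); e0=A(72,213,20);e1=A(238,170,20); print("handle",e0,e1)
d=f[1]+f[2]-f[0]-f[3]; print("mag yaw",np.arctan2(d[1],d[0]), np.arctan2(*(e1-e0)[[1,0]]))
t=np.array([B(*p,24) for p in((552,59),(752,30),(776,157),(574,185))]); d=t[1]+t[2]-t[0]-t[3]
print("tray",t.mean(0),np.arctan2(d[1],d[0]),np.linalg.norm(np.diff(t,axis=0),axis=1))
for q in((320,161),(338,162),(335,256),(312,254)): print("rack",pix2w("top",*q,64))
for q in((328,163),): print("cap",pix2w("top",*q,121))
c=imaging.camera_info("wrist"); p,R=pose(); Rc=c["R"].T; print("cam in tool",R.inv().apply(-Rc@c["t"]-p),(R.inv().as_matrix()@Rc))
```

```text
snail [454.3 337.1  15. ]
c1 [456.  262.7  11. ]
c2 [467.8 179.7  11. ]
frame [624.9 212.6  16. ] [[644.3 277.9  16. ]
 [673.7 169.   16. ]
 [606.6 147.8  16. ]
 [574.9 255.5  16. ]]
handle [576.9 370.8  20. ] [604.  280.7  20. ]
mag yaw -1.2960639403812562 -1.2782582702217895
tray [ 505.3 -285.6   24. ] -1.399657259477371 [154.3  97.9 153.3]
rack [678.1  10.6  64. ]
rack [676.7 -38.3  64. ]
rack [421.8 -36.8  64. ]
rack [425.2  23.1  64. ]
cap [655.6 -11.8 121. ]
cam in tool [  74.     1.3 -142.7] [[ 0.  -1.  -0.3]
 [ 1.   0.   0. ]
 [-0.  -0.3  1. ]]
```

```bash
cat >> h.py <<'E'
def go(x,y,z,yaw):
    p,R=pose(); d=R.inv().apply(np.array([x,y,z])-p)/50
    w=np.degrees((R.inv()*Ro.from_euler("xyz",[np.pi,0,yaw])).as_rotvec())/6
    print("clock %.2f"%monitor.sense()["clock"],"shift",d.round(3),"turn",w.round(2))
def seg(name,fn):
    c=imaging.camera_info("wrist"); im=imaging.grab_frame("wrist"); cv2.imwrite(f"pics/{fn}.png",im[...,::-1]); return c,im
E
python3 -c "
from h import *
go(467,200,150,1.74)"
```

```text
clock 0.10 shift [ 10.048 -13.995   1.63 ] turn [-1.000e-02 -1.000e-02 -1.417e+01]
```

Request:
{"name": "drive_tool", "arguments": {
  "plan": [
    {"x": 10,"y": -14,"z": 0.6,"az": -14.17,"hand": 85},
    {"x": 10,"y": -14,"z": 0.6,"az": -14.17,"hand": 85},
    {"x": 10,"y": -14,"z": 0.6,"az": -14.17,"hand": 85},
    {"x": 10,"y": -14,"z": 0.6,"az": -14.17,"hand": 85},
    {"x": 10,"y": -14,"z": 0.6,"az": -14.17,"hand": 85},
    {"x": 10,"y": -14,"z": 0.6,"az": -14.17,"hand": 85},
    {"x": 10,"y": -14,"z": 0.6,"az": -14.17,"hand": 85},
    {"x": 10,"y": -14,"z": 0.6,"az": -14.17,"hand": 85}
  ]
}}

```text
invalid input
```

```bash
python3 -c "
from h import *
print(pose()[0]); go(467,200,150,1.74)"
```

```text
[ 158.0352173  -604.22485897  230.58311964]
clock 0.10 shift [ 10.048 -13.995   1.63 ] turn [-1.000e-02 -1.000e-02 -1.417e+01]
```

Request:
{"name": "drive_tool", "arguments": {
  "plan": [
    {"x": 0.58,"y": -0.81,"z": 0,"ax": 0,"ay": 0,"az": -1.4,"hand": 85},
    {"x": 1.16,"y": -1.62,"z": 0,"ax": 0,"ay": 0,"az": -2.8,"hand": 85},
    {"x": 1.74,"y": -2.43,"z": 0,"ax": 0,"ay": 0,"az": -4.2,"hand": 85},
    {"x": 2.32,"y": -3.24,"z": 0,"ax": 0,"ay": 0,"az": -5.6,"hand": 85},
    {"x": 2.9,"y": -4.05,"z": 0,"ax": 0,"ay": 0,"az": -7.0,"hand": 85},
    {"x": 3.48,"y": -4.86,"z": 0,"ax": 0,"ay": 0,"az": -8.4,"hand": 85},
    {"x": 4.06,"y": -5.67,"z": 0,"ax": 0,"ay": 0,"az": -9.8,"hand": 85},
    {"x": 4.64,"y": -6.48,"z": 0,"ax": 0,"ay": 0,"az": -11.2,"hand": 85}
  ],
  "grip_force": 40
}}

```text
clock: 0.9
eef_pos: [300.6, -230.6, 231.2]
tcp_rot: [3.141, -0.0, 1.434]
contact_force: [1.6, -0.3, 0.0]
opening: 0.997
grasp_force: 0.0
```

```bash
python3 -c "
from h import *
print(pose()[0]); go(467,200,150,1.74)"
```

```text
[ 300.63399553 -230.62794356  231.21210137]
clock 0.90 shift [8.986 2.121 1.625] turn [ 0.    0.   -2.92]
```

Request:
{"name": "drive_tool", "arguments": {
  "plan": [
    {"x": 9,"y": 2.12,"z": 0.6,"ax": 0,"ay": 0,"az": -2.9,"hand": 85},
    {"x": 9,"y": 2.12,"z": 0.6,"ax": 0,"ay": 0,"az": -2.9,"hand": 85},
    {"x": 9,"y": 2.12,"z": 0.6,"ax": 0,"ay": 0,"az": -2.9,"hand": 85},
    {"x": 9,"y": 2.12,"z": 0.6,"ax": 0,"ay": 0,"az": -2.9,"hand": 85},
    {"x": 9,"y": 2.12,"z": 0.6,"ax": 0,"ay": 0,"az": -2.9,"hand": 85},
    {"x": 9,"y": 2.12,"z": 0.6,"ax": 0,"ay": 0,"az": -2.9,"hand": 85},
    {"x": 9,"y": 2.12,"z": 1.6,"ax": 0,"ay": 0,"az": -2.9,"hand": 85},
    {"x": 9,"y": 2.12,"z": 1.6,"ax": 0,"ay": 0,"az": -2.9,"hand": 85}
  ]
}}

```text
clock: 1.7
eef_pos: [444.6, 135.8, 176.8]
tcp_rot: [3.14, -0.0, 1.733]
contact_force: [1.1, -1.6, 0.8]
opening: 0.997
grasp_force: 0.0
```

```bash
python3 -c "
from h import *
print(pose()); go(467,200,150,1.74); seg('w','w1')"
```

```text
(array([444.58845446, 135.83783856, 176.76290453]), Rotation.from_matrix(array([[-1.61551504e-01,  9.86863497e-01,  1.24502870e-03],
                            [ 9.86864279e-01,  1.61551272e-01,  2.85797728e-04],
                            [ 8.09073758e-05,  1.27484540e-03, -9.99999184e-01]])))
clock 1.70 shift [1.194 0.649 0.536] turn [ 0.01 -0.   -0.07]
```

View pics/w1.png

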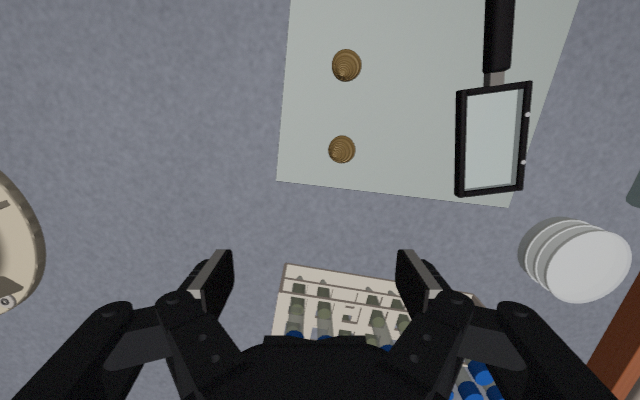

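Wrist view: both clams are ridged shells at (342,149) and (347,65), with the frame and handle at right.

```bash
python3 -c "
from h import *
for q in((342,149,12),(347,65,12)): print(pix2w('wrist',*q))
for q in((457,91,17),(532,82,17),(524,190,17),(455,197,17),(495,73,23),(500,0,23)):print(pix2w('wrist',*q))
go(467,180,150,1.74);go(467,180,60,1.74)"
```

```text
[469.03358678 183.1696314   12.        ]
[458.12316147 265.38541954  12.        ]
[571.5695507  259.12066836  17.        ]
[642.78617412 279.32710225  17.        ]
[677.10574895 172.15312867  17.        ]
[603.75577662 151.87120675  17.        ]
[600.09940084 279.83678666  23.        ]
[583.40330009 338.53772871  23.        ]
clock 1.75 shift [0.71  0.537 0.489] turn [ 0.01 -0.02 -0.06]
clock 1.75 shift [0.705 0.535 2.289] turn [ 0.01 -0.02 -0.06]
```

Request:
{"name": "drive_tool", "arguments": {
  "plan": [
    {"x": 0.74,"y": 0.57,"z": 2.3,"ax": 0,"ay": 0,"az": 0,"hand": 60},
    {"x": 0.74,"y": 0.57,"z": 2.3,"ax": 0,"ay": 0,"az": 0,"hand": 60},
    {"x": 0.74,"y": 0.57,"z": 2.3,"ax": 0,"ay": 0,"az": 0,"hand": 60},
    {"x": 0.74,"y": 0.57,"z": 2.3,"ax": 0,"ay": 0,"az": 0,"hand": 60},
    {"x": 0.74,"y": 0.57,"z": 2.3,"ax": 0,"ay": 0,"az": 0,"hand": 60}
  ]
}}

```text
clock: 2.25
eef_pos: [465.8, 174.3, 62.1]
tcp_rot: [-3.14, 0.0, 1.733]
contact_force: [1.2, 0.2, -0.3]
opening: 0.702
grasp_force: 0.0
```

```bash
python3 -c "
from h import *
print(pose()[0]);go(468.5,181.5,4.5,1.74)"
```

```text
[465.78661549 174.33014807  62.09679794]
clock 2.25 shift [0.133 0.078 1.152] turn [-0.01  0.   -0.07]
```

Request:
{"name": "drive_tool", "arguments": {
  "plan": [
    {"x": 0.13,"y": 0.08,"z": 0.8,"ax": 0,"ay": 0,"az": 0,"hand": 60},
    {"x": 0.13,"y": 0.08,"z": 0.8,"ax": 0,"ay": 0,"az": 0,"hand": 60},
    {"x": 0.13,"y": 0.08,"z": 0.8,"ax": 0,"ay": 0,"az": 0,"hand": 60}
  ]
}}

```text
clock: 2.55
eef_pos: [469.1, 181.2, 23.2]
tcp_rot: [-3.141, 0.0, 1.732]
contact_force: [0.4, 0.7, 0.7]
opening: 0.701
grasp_force: 0.0
```

```bash
python3 -c "
from h import *
print(pose()[0]);go(468.5,181.5,4.5,1.74); seg('w','w2')"
```

```text
[469.10290775 181.19318672  23.24730479]
clock 2.55 shift [ 0.008 -0.011  0.375] turn [-0.    0.   -0.07]
```

View pics/w2.png

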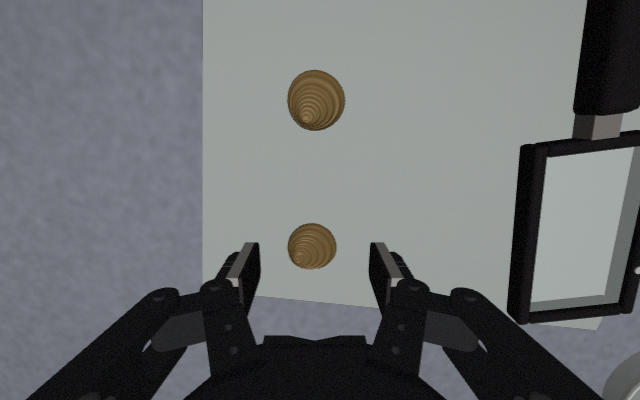

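The clam is at (312,246) between the fingers, the second one at (316,100).

```bash
python3 -c "
from h import *
for q in((312,246,11),(316,100,11)): print(pix2w('wrist',*q))
go(468.5,181.5,4.5,1.74)"
```

```text
[468.14569099 177.49174269  11.        ]
[456.80622566 261.24151314  11.        ]
clock 2.60 shift [ 0.005 -0.024  0.386] turn [ 0.01 -0.   -0.08]
```

Request:
{"name": "drive_tool", "arguments": {
  "plan": [
    {"x": -0.05,"y": -0.03,"z": 0.38,"ax": 0,"ay": 0,"az": 0,"hand": 60},
    {"x": -0.05,"y": -0.03,"z": 0.38,"ax": 0,"ay": 0,"az": 0,"hand": 20},
    {"x": -0.05,"y": -0.03,"z": 0.38,"ax": 0,"ay": 0,"az": 0,"hand": 20},
    {"x": -0.05,"y": -0.03,"z": 0.38,"ax": 0,"ay": 0,"az": 0,"hand": 20},
    {"x": -0.05,"y": -0.03,"z": 0.38,"ax": 0,"ay": 0,"az": 0,"hand": 20},
    {"x": -0.05,"y": -0.03,"z": 0.38,"ax": 0,"ay": 0,"az": 0,"hand": 20}
  ],
  "grip_force": 30
}}

```text
clock: 3.2
eef_pos: [468.6, 179.0, 4.7]
tcp_rot: [3.14, -0.0, 1.732]
contact_force: [-2.1, -2.7, 7.0]
opening: 0.314
grasp_force: 29.0
```

Request:
{"name": "drive_tool", "arguments": {
  "plan": [
    {"x": 0,"y": 0,"z": -3.5,"ax": 0,"ay": 0,"az": 0,"hand": 20},
    {"x": 0,"y": 0,"z": -3.5,"ax": 0,"ay": 0,"az": 0,"hand": 20},
    {"x": 0,"y": 0,"z": -3.5,"ax": 0,"ay": 0,"az": 0,"hand": 20},
    {"x": 0,"y": 0,"z": -3.5,"ax": 0,"ay": 0,"az": 0,"hand": 20},
    {"x": 0,"y": 0,"z": -3.5,"ax": 0,"ay": 0,"az": 0,"hand": 20}
  ]
}}

```text
clock: 3.7
eef_pos: [470.6, 179.9, 183.4]
tcp_rot: [3.133, -0.002, 1.732]
contact_force: [0.5, -0.5, -0.6]
opening: 0.314
grasp_force: 29.8
```

```bash
python3 -c "
from h import *
go(511,-317,180,1.74)"
```

```text
clock 3.70 shift [-9.939 -0.802  0.044] turn [ 0.08 -0.02 -0.07]
```

Request:
{"name": "drive_tool", "arguments": {
  "plan": [
    {"x": -9.94,"y": -0.8,"z": 0,"ax": 0,"ay": 0,"az": 0,"hand": 20},
    {"x": -9.94,"y": -0.8,"z": 0,"ax": 0,"ay": 0,"az": 0,"hand": 20},
    {"x": -9.94,"y": -0.8,"z": 0,"ax": 0,"ay": 0,"az": 0,"hand": 20},
    {"x": -9.94,"y": -0.8,"z": 0,"ax": 0,"ay": 0,"az": 0,"hand": 20},
    {"x": -9.94,"y": -0.8,"z": 0,"ax": 0,"ay": 0,"az": 0,"hand": 20},
    {"x": -9.94,"y": -0.8,"z": 0,"ax": 0,"ay": 0,"az": 0,"hand": 20},
    {"x": -9.94,"y": -0.8,"z": 0,"ax": 0,"ay": 0,"az": 0,"hand": 20},
    {"x": -9.94,"y": -0.8,"z": 0,"ax": 0,"ay": 0,"az": 0,"hand": 20}
  ]
}}

```text
clock: 4.5
eef_pos: [499.8, -221.7, 177.9]
tcp_rot: [-3.141, -0.0, 1.732]
contact_force: [0.6, 0.0, -0.2]
opening: 0.314
grasp_force: 29.8
```

```bash
python3 -c "
from h import *
go(511,-317,50,1.74); seg('w','w3')"
```

```text
clock 4.50 shift [-1.918 -0.084  2.558] turn [-0.   -0.   -0.08]
```

View pics/w3.png

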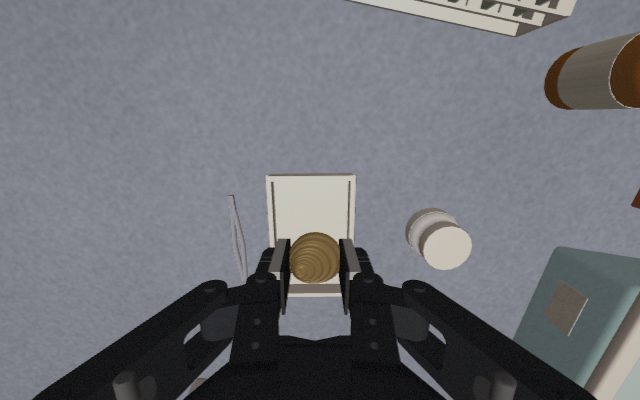

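The clam is held between the fingers. The tray's near-rack rim corners are at (266,175) and (355,175), and the far edge is at row 296 with its right corner at (353,296).

```bash
python3 -c "
from h import *
for q in((266,175),(355,175),(353,296)): print(pix2w('wrist',*q,24))
go(511,-317,50,1.74)"
```

```text
[ 447.08946311 -226.70985722   24.        ]
[ 542.34998434 -211.27682164   24.        ]
[ 571.16257236 -362.5981067    24.        ]
clock 4.55 shift [-1.77  -0.089  2.575] turn [ 0.01  0.04 -0.09]
```

Request:
{"name": "drive_tool", "arguments": {
  "plan": [
    {"x": -1.8,"y": -0.09,"z": 1.5,"ax": 0,"ay": 0,"az": 0,"hand": 20},
    {"x": -1.8,"y": -0.09,"z": 2.4,"ax": 0,"ay": 0,"az": 0,"hand": 20},
    {"x": -1.8,"y": -0.09,"z": 2.4,"ax": 0,"ay": 0,"az": 0,"hand": 20},
    {"x": -1.8,"y": -0.09,"z": 2.4,"ax": 0,"ay": 0,"az": 0,"hand": 20},
    {"x": -1.8,"y": -0.09,"z": 2.4,"ax": 0,"ay": 0,"az": 0,"hand": 20},
    {"x": -1.8,"y": -0.09,"z": 2.4,"ax": 0,"ay": 0,"az": 0,"hand": 20}
  ]
}}

```text
clock: 5.15
eef_pos: [511.1, -308.9, 59.4]
tcp_rot: [3.141, 0.001, 1.733]
contact_force: [0.4, -1.1, 0.4]
opening: 0.313
grasp_force: 29.8
```

```bash
python3 -c "
from h import *
go(511,-317,22,1.74)"
```

```text
clock 5.15 shift [-0.16  -0.029  0.748] turn [ 0.01  0.01 -0.07]
```

Request:
{"name": "drive_tool", "arguments": {
  "plan": [
    {"x": -0.12,"y": -0.03,"z": 0.9,"ax": 0,"ay": 0,"az": 0,"hand": 20},
    {"x": -0.12,"y": -0.03,"z": 0.9,"ax": 0,"ay": 0,"az": 0,"hand": 20},
    {"x": -0.12,"y": -0.03,"z": 0.9,"ax": 0,"ay": 0,"az": 0,"hand": 44},
    {"x": -0.12,"y": -0.03,"z": 0.9,"ax": 0,"ay": 0,"az": 0,"hand": 44},
    {"x": -0.12,"y": -0.03,"z": 0.9,"ax": 0,"ay": 0,"az": 0,"hand": 44},
    {"x": -0.12,"y": -0.03,"z": -2.4,"ax": 0,"ay": 0,"az": 0,"hand": 44},
    {"x": -0.12,"y": -0.03,"z": -2.4,"ax": 0,"ay": 0,"az": 0,"hand": 44},
    {"x": -0.12,"y": -0.03,"z": -2.4,"ax": 0,"ay": 0,"az": 0,"hand": 60}
  ]
}}

```text
clock: 5.95
eef_pos: [510.0, -315.2, 165.9]
tcp_rot: [3.141, 0.001, 1.733]
contact_force: [1.2, 0.4, -0.1]
opening: 0.669
grasp_force: 0.0
```

```bash
python3 -c "
from h import *
go(457,262,180,1.74); seg('w','w4')"
```

```text
clock 5.95 shift [11.564  0.813 -0.287] turn [ 0.01  0.01 -0.07]
```

View pics/w4.png

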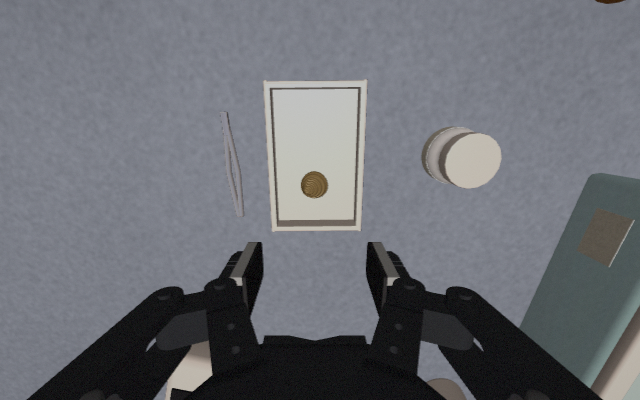

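The clam lies in the tray at (315,184). The rim corners are (264,81), (367,81), (362,231), (272,231).

Request:
{"name": "drive_tool", "arguments": {
  "plan": [
    {"x": 11.56,"y": 0.8,"z": -0.5,"ax": 0,"ay": 0,"az": 0,"hand": 60},
    {"x": 11.56,"y": 0.8,"z": -0.5,"ax": 0,"ay": 0,"az": 0,"hand": 60},
    {"x": 11.56,"y": 0.8,"z": -0.5,"ax": 0,"ay": 0,"az": 0,"hand": 60},
    {"x": 11.56,"y": 0.8,"z": -0.5,"ax": 0,"ay": 0,"az": 0,"hand": 60},
    {"x": 11.56,"y": 0.8,"z": -0.5,"ax": 0,"ay": 0,"az": 0,"hand": 60},
    {"x": 11.56,"y": 0.8,"z": -0.5,"ax": 0,"ay": 0,"az": 0,"hand": 60},
    {"x": 11.56,"y": 0.8,"z": -0.5,"ax": 0,"ay": 0,"az": 0,"hand": 60},
    {"x": 11.56,"y": 0.8,"z": -0.5,"ax": 0,"ay": 0,"az": 0,"hand": 60}
  ]
}}

```text
clock: 6.8
eef_pos: [472.9, 84.5, 181.8]
tcp_rot: [3.139, -0.0, 1.732]
contact_force: [0.5, -1.2, -0.2]
opening: 0.699
grasp_force: 0.0
```

```bash
python3 -c "
from h import *
go(457,262,60,1.74)"
```

```text
clock 6.80 shift [3.554 0.25  2.437] turn [ 0.02 -0.   -0.07]
```

Request:
{"name": "drive_tool", "arguments": {
  "plan": [
    {"x": 3.55,"y": 0.25,"z": 0,"ax": 0,"ay": 0,"az": 0,"hand": 60},
    {"x": 3.55,"y": 0.25,"z": 0.6,"ax": 0,"ay": 0,"az": 0,"hand": 60},
    {"x": 3.55,"y": 0.25,"z": 2.4,"ax": 0,"ay": 0,"az": 0,"hand": 60},
    {"x": 3.55,"y": 0.25,"z": 2.4,"ax": 0,"ay": 0,"az": 0,"hand": 60},
    {"x": 3.55,"y": 0.25,"z": 2.4,"ax": 0,"ay": 0,"az": 0,"hand": 60},
    {"x": 3.55,"y": 0.25,"z": 2.4,"ax": 0,"ay": 0,"az": 0,"hand": 60},
    {"x": 3.55,"y": 0.25,"z": 2.4,"ax": 0,"ay": 0,"az": 0,"hand": 60},
    {"x": 3.55,"y": 0.25,"z": 2.4,"ax": 0,"ay": 0,"az": 0,"hand": 60}
  ]
}}

```text
clock: 7.6
eef_pos: [458.0, 259.5, 62.1]
tcp_rot: [3.139, -0.001, 1.732]
contact_force: [-0.5, -0.9, 0.9]
opening: 0.699
grasp_force: 0.0
```

```bash
python3 -c "
from h import *
go(457,261.5,25,1.74);go(457,261.5,5,1.74)"
```

```text
clock 7.60 shift [ 0.043 -0.014  0.741] turn [ 0.02 -0.01 -0.08]
clock 7.60 shift [ 0.043 -0.015  1.141] turn [ 0.02 -0.01 -0.08]
```

Request:
{"name": "drive_tool", "arguments": {
  "plan": [
    {"x": 0.02,"y": -0.01,"z": 1.14,"ax": 0,"ay": 0,"az": 0,"hand": 60},
    {"x": 0.02,"y": -0.01,"z": 1.14,"ax": 0,"ay": 0,"az": 0,"hand": 60},
    {"x": 0.02,"y": -0.01,"z": 1.14,"ax": 0,"ay": 0,"az": 0,"hand": 60},
    {"x": 0.02,"y": -0.01,"z": 1.14,"ax": 0,"ay": 0,"az": 0,"hand": 20},
    {"x": 0.02,"y": -0.01,"z": 1.14,"ax": 0,"ay": 0,"az": 0,"hand": 20},
    {"x": 0.02,"y": -0.01,"z": 1.14,"ax": 0,"ay": 0,"az": 0,"hand": 20},
    {"x": 0.02,"y": -0.01,"z": 1.14,"ax": 0,"ay": 0,"az": 0,"hand": 20},
    {"x": 0.02,"y": -0.01,"z": 1.14,"ax": 0,"ay": 0,"az": 0,"hand": 20}
  ]
}}

```text
clock: 8.4
eef_pos: [457.4, 261.0, 5.2]
tcp_rot: [3.139, -0.001, 1.733]
contact_force: [-0.5, -2.4, 9.6]
opening: 0.317
grasp_force: 28.8
```

Request:
{"name": "drive_tool", "arguments": {
  "plan": [
    {"x": 0,"y": 0,"z": -3.5,"ax": 0,"ay": 0,"az": 0,"hand": 20},
    {"x": 0,"y": 0,"z": -3.5,"ax": 0,"ay": 0,"az": 0,"hand": 20},
    {"x": 0,"y": 0,"z": -3.5,"ax": 0,"ay": 0,"az": 0,"hand": 20},
    {"x": 0,"y": 0,"z": -3.5,"ax": 0,"ay": 0,"az": 0,"hand": 20},
    {"x": 0,"y": 0,"z": -3.5,"ax": 0,"ay": 0,"az": 0,"hand": 20}
  ]
}}

```text
clock: 8.9
eef_pos: [458.7, 262.0, 183.7]
tcp_rot: [3.133, -0.003, 1.732]
contact_force: [0.1, 0.5, -0.5]
opening: 0.312
grasp_force: 29.9
```

```bash
python3 -c "
from h import *
go(499,-248,180,1.74)"
```

```text
clock 8.90 shift [-10.196  -0.846   0.034] turn [ 0.08 -0.03 -0.07]
```

Request:
{"name": "drive_tool", "arguments": {
  "plan": [
    {"x": -10.2,"y": -0.85,"z": 0,"ax": 0,"ay": 0,"az": 0,"hand": 20},
    {"x": -10.2,"y": -0.85,"z": 0,"ax": 0,"ay": 0,"az": 0,"hand": 20},
    {"x": -10.2,"y": -0.85,"z": 0,"ax": 0,"ay": 0,"az": 0,"hand": 20},
    {"x": -10.2,"y": -0.85,"z": 0,"ax": 0,"ay": 0,"az": 0,"hand": 20},
    {"x": -10.2,"y": -0.85,"z": 0,"ax": 0,"ay": 0,"az": 0,"hand": 20},
    {"x": -10.2,"y": -0.85,"z": 0,"ax": 0,"ay": 0,"az": 0,"hand": 20},
    {"x": -10.2,"y": -0.85,"z": 0,"ax": 0,"ay": 0,"az": 0,"hand": 20},
    {"x": -10.2,"y": -0.85,"z": 0,"ax": 0,"ay": 0,"az": 0,"hand": 20}
  ]
}}

```text
clock: 9.7
eef_pos: [486.9, -140.2, 178.2]
tcp_rot: [3.142, -0.0, 1.732]
contact_force: [1.8, 0.2, 0.6]
opening: 0.313
grasp_force: 29.9
```

```bash
python3 -c "
from h import *
go(499,-252,55,1.74)"
```

```text
clock 9.70 shift [-2.247 -0.122  2.463] turn [ 0.   -0.   -0.07]
```

Request:
{"name": "drive_tool", "arguments": {
  "plan": [
    {"x": -2.25,"y": -0.12,"z": 0,"ax": 0,"ay": 0,"az": 0,"hand": 20},
    {"x": -2.25,"y": -0.12,"z": 1,"ax": 0,"ay": 0,"az": 0,"hand": 20},
    {"x": -2.25,"y": -0.12,"z": 2.4,"ax": 0,"ay": 0,"az": 0,"hand": 20},
    {"x": -2.25,"y": -0.12,"z": 2.4,"ax": 0,"ay": 0,"az": 0,"hand": 20},
    {"x": -2.25,"y": -0.12,"z": 2.4,"ax": 0,"ay": 0,"az": 0,"hand": 20},
    {"x": -2.25,"y": -0.12,"z": 2.4,"ax": 0,"ay": 0,"az": 0,"hand": 20},
    {"x": -2.25,"y": -0.12,"z": 2.4,"ax": 0,"ay": 0,"az": 0,"hand": 20}
  ]
}}

```text
clock: 10.4
eef_pos: [500.9, -250.1, 60.2]
tcp_rot: [3.14, 0.001, 1.733]
contact_force: [-0.4, 0.9, 0.6]
opening: 0.312
grasp_force: 29.9
```

```bash
python3 -c "
from h import *
go(499,-253,15,1.74)"
```

```text
clock 10.40 shift [-0.05  -0.048  0.903] turn [ 0.02  0.01 -0.07]
```

Request:
{"name": "drive_tool", "arguments": {
  "plan": [
    {"x": 0,"y": -0.03,"z": 0.9,"ax": 0,"ay": 0,"az": 0,"hand": 20},
    {"x": 0,"y": -0.03,"z": 0.9,"ax": 0,"ay": 0,"az": 0,"hand": 20},
    {"x": 0,"y": -0.03,"z": 0.9,"ax": 0,"ay": 0,"az": 0,"hand": 44},
    {"x": 0,"y": -0.03,"z": 0.9,"ax": 0,"ay": 0,"az": 0,"hand": 44},
    {"x": 0,"y": -0.03,"z": 0.9,"ax": 0,"ay": 0,"az": 0,"hand": 44},
    {"x": 0,"y": -0.03,"z": -2.4,"ax": 0,"ay": 0,"az": 0,"hand": 44},
    {"x": 0,"y": -0.03,"z": -2.4,"ax": 0,"ay": 0,"az": 0,"hand": 44},
    {"x": 0,"y": -0.03,"z": -2.4,"ax": 0,"ay": 0,"az": 0,"hand": 60}
  ]
}}

```text
clock: 11.2
eef_pos: [498.2, -250.3, 166.1]
tcp_rot: [3.141, 0.0, 1.732]
contact_force: [0.9, -0.4, 0.2]
opening: 0.671
grasp_force: 0.0
```

Request:
{"name": "drive_tool", "arguments": {
  "plan": [
    {"x": -0.7,"y": 0,"z": 0,"ax": 0,"ay": 0,"az": 0,"hand": 60},
    {"x": -0.7,"y": 0,"z": 0,"ax": 0,"ay": 0,"az": 0,"hand": 60},
    {"x": -0.7,"y": 0,"z": 0,"ax": 0,"ay": 0,"az": 0,"hand": 60},
    {"x": -0.7,"y": 0,"z": 0,"ax": 0,"ay": 0,"az": 0,"hand": 60},
    {"x": -0.7,"y": 0,"z": 0,"ax": 0,"ay": 0,"az": 0,"hand": 60}
  ]
}}

```text
clock: 11.7
eef_pos: [503.3, -284.1, 162.7]
tcp_rot: [-3.14, -0.001, 1.733]
contact_force: [0.1, -0.3, -0.5]
opening: 0.704
grasp_force: 0.0
```

```bash
python3 -c "
from h import *
go(590,320,190,1.85); seg('w','w5')"
```

```text
clock 11.70 shift [11.645  3.658 -0.538] turn [-0.01 -0.01 -1.12]
```

View pics/w5.png

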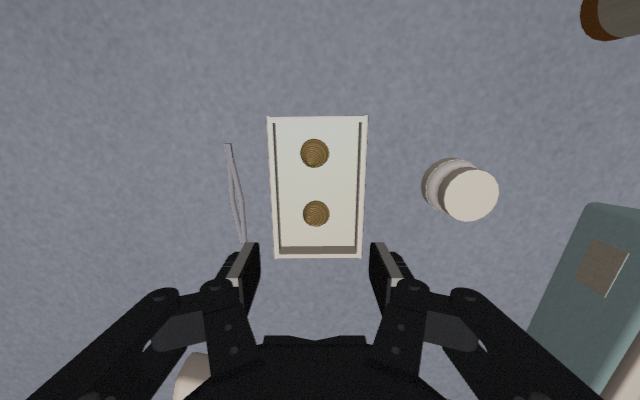

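Both clams lie in the tray, at (314,153) and (316,213). The rim corners are (267,117), (368,116), (362,258), (274,258). Next I measure the tray from this steady picture.

```bash
python3 -c "
from h import *
t=np.array([pix2w('wrist',*q,24) for q in((267,117),(368,116),(362,258),(274,258))]);print(t,t.mean(0),np.linalg.norm(np.diff(t,axis=0),axis=1))
d=t[3]+t[2]-t[0]-t[1];print(np.arctan2(d[1],d[0]))"
```

```text
[[ 445.77375396 -221.19585785   24.        ]
 [ 541.95960685 -204.47929622   24.        ]
 [ 568.62508943 -355.30287941   24.        ]
 [ 470.75055434 -371.45041376   24.        ]] [ 506.77725114 -288.10711181   24.        ] [ 97.62766886 153.16266258  99.19761834]
-1.4009248460509505
```

Request:
{"name": "drive_tool", "arguments": {
  "plan": [
    {"x": 11.6,"y": 1.2,"z": -1,"ax": 0,"ay": 0,"az": -1.12,"hand": 60},
    {"x": 11.6,"y": 1.2,"z": -1,"ax": 0,"ay": 0,"az": -1.12,"hand": 60},
    {"x": 11.6,"y": 1.2,"z": -1,"ax": 0,"ay": 0,"az": -1.12,"hand": 60},
    {"x": 11.6,"y": 1.2,"z": -1,"ax": 0,"ay": 0,"az": -1.12,"hand": 60},
    {"x": 11.6,"y": 1.2,"z": -1,"ax": 0,"ay": 0,"az": -1.12,"hand": 60},
    {"x": 11.6,"y": 1.2,"z": -1,"ax": 0,"ay": 0,"az": -1.12,"hand": 60},
    {"x": 11.6,"y": 1.2,"z": -1,"ax": 0,"ay": 0,"az": -1.12,"hand": 60},
    {"x": 11.6,"y": 1.2,"z": -1,"ax": 0,"ay": 0,"az": -1.12,"hand": 60}
  ]
}}

```text
clock: 12.55
eef_pos: [479.7, 115.1, 197.4]
tcp_rot: [-3.141, -0.0, 1.85]
contact_force: [0.6, 0.3, -0.4]
opening: 0.702
grasp_force: 0.0
```

```bash
python3 -c "
from h import *
go(592,320,120,1.855)"
```

```text
clock 12.55 shift [3.32  3.289 1.547] turn [-0.   -0.   -0.05]
```

Request:
{"name": "drive_tool", "arguments": {
  "plan": [
    {"x": 3.3,"y": 3.3,"z": 1.5,"ax": 0,"ay": 0,"az": 0,"hand": 60},
    {"x": 3.3,"y": 3.3,"z": 1.5,"ax": 0,"ay": 0,"az": 0,"hand": 60},
    {"x": 3.3,"y": 3.3,"z": 1.5,"ax": 0,"ay": 0,"az": 0,"hand": 60},
    {"x": 3.3,"y": 3.3,"z": 1.5,"ax": 0,"ay": 0,"az": 0,"hand": 60},
    {"x": 3.3,"y": 3.3,"z": 1.5,"ax": 0,"ay": 0,"az": 0,"hand": 60},
    {"x": 3.3,"y": 3.3,"z": 1.5,"ax": 0,"ay": 0,"az": 0,"hand": 60},
    {"x": 3.3,"y": 3.3,"z": 1.5,"ax": 0,"ay": 0,"az": 0,"hand": 60},
    {"x": 3.3,"y": 3.3,"z": 1.5,"ax": 0,"ay": 0,"az": 0,"hand": 60}
  ]
}}

```text
clock: 13.35
eef_pos: [593.0, 316.3, 122.2]
tcp_rot: [-3.14, 0.0, 1.85]
contact_force: [0.3, -0.2, 0.5]
opening: 0.704
grasp_force: 0.0
```

```bash
python3 -c "
from h import *
go(592,320,120,1.855); seg('w','w6')"
```

```text
clock 13.35 shift [0.077 0.001 0.045] turn [-0.01  0.   -0.05]
```

View pics/w6.png

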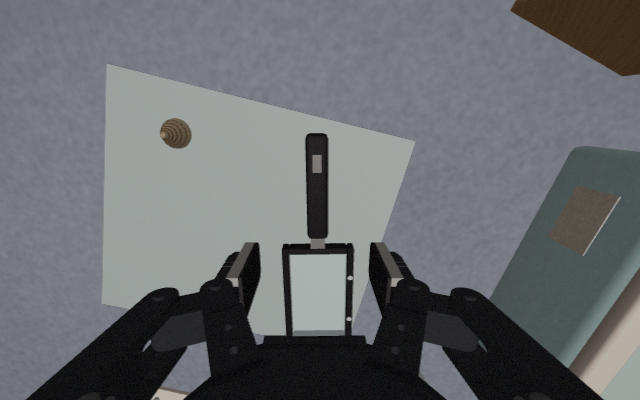

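The handle runs from (316,133) to (318,238), upright between the fingers, and the frame starts at row 244 between columns 283 and 353. The snail is undisturbed at (176,133).

```bash
python3 -c "
from h import *
a=pix2w('wrist',316.5,134,23);b=pix2w('wrist',317.5,238,23);print(a,b,b-a,np.linalg.norm(b-a),np.arctan2(*(b-a)[[1,0]]))
u=(b-a)/np.linalg.norm(b-a); g=b-25*u; print('grip',g,'lens',g+95*u, [pix2w('wrist',*q,17) for q in ((283,245),(353,244))])
yaw=np.arctan2(u[1],u[0])+np.pi; p=g+10*u; print(p); go(p[0],p[1],50,yaw); go(p[0],p[1],5,yaw)"
```

```text
[578.13408046 371.93630667  23.        ] [605.76225664 279.76643375  23.        ] [ 27.62817619 -92.16987293   0.        ] 96.22162747726354 -1.2795663496751737
grip [598.58399098 303.71371965  23.        ] lens [625.8614005  212.71403322  23.        ] [array([576.16216485, 260.59150522,  17.        ]), array([641.79180753, 280.55180416,  17.        ])]
[601.45529724 294.13480529  23.        ]
clock 13.40 shift [-0.466  0.038  1.454] turn [-0.    0.   -0.12]
clock 13.40 shift [-0.465  0.039  2.354] turn [-0.    0.   -0.12]
```

Request:
{"name": "drive_tool", "arguments": {
  "plan": [
    {"x": -0.46,"y": 0.03,"z": 1.0,"ax": 0,"ay": 0,"az": -0.12,"hand": 60},
    {"x": -0.46,"y": 0.03,"z": 1.5,"ax": 0,"ay": 0,"az": -0.12,"hand": 60},
    {"x": -0.46,"y": 0.03,"z": 1.5,"ax": 0,"ay": 0,"az": -0.12,"hand": 60},
    {"x": -0.46,"y": 0.03,"z": 1.5,"ax": 0,"ay": 0,"az": -0.12,"hand": 60},
    {"x": -0.46,"y": 0.03,"z": 1.5,"ax": 0,"ay": 0,"az": -0.12,"hand": 60}
  ]
}}

```text
clock: 13.9
eef_pos: [602.8, 295.8, 49.8]
tcp_rot: [3.138, -0.001, 1.862]
contact_force: [0.3, -0.6, 0.5]
opening: 0.703
grasp_force: 0.0
```

```bash
python3 -c "
from h import *
go(601.2,295,5.5,1.862)"
```

```text
clock 13.90 shift [-0.006 -0.039  0.886] turn [ 0.03 -0.01 -0.  ]
```

Request:
{"name": "drive_tool", "arguments": {
  "plan": [
    {"x": 0,"y": -0.02,"z": 0.88,"ax": 0,"ay": 0,"az": 0,"hand": 60},
    {"x": 0,"y": -0.02,"z": 0.88,"ax": 0,"ay": 0,"az": 0,"hand": 60},
    {"x": 0,"y": -0.02,"z": 0.88,"ax": 0,"ay": 0,"az": 0,"hand": 60},
    {"x": 0,"y": -0.02,"z": 0.88,"ax": 0,"ay": 0,"az": 0,"hand": 12},
    {"x": 0,"y": -0.02,"z": 0.88,"ax": 0,"ay": 0,"az": 0,"hand": 12},
    {"x": 0,"y": -0.02,"z": 0.88,"ax": 0,"ay": 0,"az": 0,"hand": 12},
    {"x": 0,"y": -0.02,"z": 0.88,"ax": 0,"ay": 0,"az": 0,"hand": 12},
    {"x": 0,"y": -0.02,"z": 0.88,"ax": 0,"ay": 0,"az": 0,"hand": 12}
  ],
  "grip_force": 90
}}

```text
clock: 14.7
eef_pos: [601.7, 295.5, 5.4]
tcp_rot: [3.139, -0.0, 1.862]
contact_force: [-1.2, -0.8, 8.6]
opening: 0.211
grasp_force: 88.9
```

Request:
{"name": "drive_tool", "arguments": {
  "plan": [
    {"x": 0,"y": 0,"z": -0.5,"ax": 0,"ay": 0,"az": 0,"hand": 12},
    {"x": 0,"y": 0,"z": -1,"ax": 0,"ay": 0,"az": 0,"hand": 12},
    {"x": 0,"y": 0,"z": -1.6,"ax": 0,"ay": 0,"az": 0,"hand": 12},
    {"x": 0,"y": 0,"z": -2.3,"ax": 0,"ay": 0,"az": 0,"hand": 12},
    {"x": 0,"y": 0,"z": -3,"ax": 0,"ay": 0,"az": 0,"hand": 12},
    {"x": 0,"y": 0,"z": -3.7,"ax": 0,"ay": 0,"az": 0,"hand": 12},
    {"x": 0,"y": 0,"z": -3.9,"ax": 0,"ay": 0,"az": 0,"hand": 12},
    {"x": 0,"y": 0,"z": -3.9,"ax": 0,"ay": 0,"az": 0,"hand": 12}
  ]
}}

```text
clock: 15.5
eef_pos: [601.5, 295.4, 200.4]
tcp_rot: [3.138, -0.001, 1.862]
contact_force: [0.2, -0.1, -1.6]
opening: 0.209
grasp_force: 88.5
```

```bash
python3 -c "
from h import *
print(monitor.sense()['opening'])
# lens 85 ahead of TCP
u=np.array([np.cos(-1.4),np.sin(-1.4)]); p=np.array([506,-287])-85*u; print(p); go(*p,200,-1.4+np.pi); seg('w','w7')
im=imaging.grab_frame('scene'); cv2.imwrite('pics/s1.png',im[...,::-1])
a=cv2.imread('pics/w7.png'); b=cv2.resize(cv2.imread('pics/s1.png')[50:250,250:500],(400,320))
o=np.zeros((600,800,3),np.uint8);o[:400,:640]=a;o[280:,400:]=b;cv2.imwrite('pics/m1.png',o)"
```

```text
0.20869488855022836
[ 491.55279285 -203.23677295]
clock 15.50 shift [-8.92  -4.971 -0.015] turn [ 0.03 -0.01  1.15]
```

View pics/m1.png

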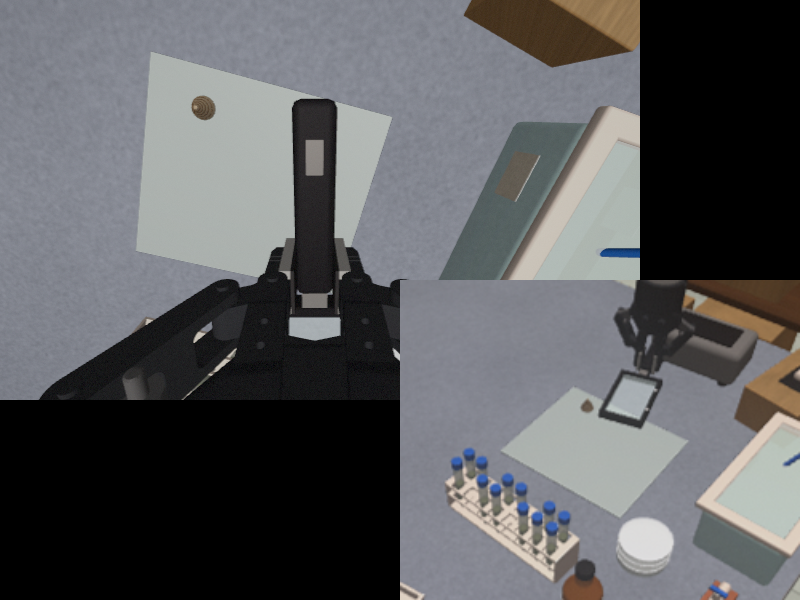

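The magnifier is held: handle between the pads from row 100 to row 293, lens clear of the mat and looking level. The snail and the rack are in place. I'll check tilt from the handle's tail while carrying it over the rack.

```bash
python3 -c "
from h import *
p,R=pose()
a=pix2w('wrist',314.5,101,p[2]+17.6);b=pix2w('wrist',314.5,290,p[2]+17.6)
print(R.inv().apply(a-p),R.inv().apply(b-p))"
```

```text
[ 79.14511502  -0.90855534 -17.61751495] [-13.65233519  -0.83008865 -17.59535088]
```

Request:
{"name": "drive_tool", "arguments": {
  "plan": [
    {"x": -9,"y": -5,"z": 0,"ax": 0,"ay": 0,"az": 1.15,"hand": 12},
    {"x": -9,"y": -5,"z": 0,"ax": 0,"ay": 0,"az": 1.15,"hand": 12},
    {"x": -9,"y": -5,"z": 0,"ax": 0,"ay": 0,"az": 1.15,"hand": 12},
    {"x": -9,"y": -5,"z": 0,"ax": 0,"ay": 0,"az": 1.15,"hand": 12},
    {"x": -9,"y": -5,"z": 0,"ax": 0,"ay": 0,"az": 1.15,"hand": 12},
    {"x": -9,"y": -5,"z": 0,"ax": 0,"ay": 0,"az": 1.15,"hand": 12},
    {"x": -9,"y": -5,"z": 0,"ax": 0,"ay": 0,"az": 1.15,"hand": 12},
    {"x": -9,"y": -5,"z": 0,"ax": 0,"ay": 0,"az": 1.15,"hand": 12}
  ]
}}

```text
clock: 16.4
eef_pos: [513.0, -97.3, 196.4]
tcp_rot: [-3.138, -0.001, 1.742]
contact_force: [0.1, -0.4, -1.3]
opening: 0.213
grasp_force: 88.5
```

```bash
python3 -c "
from h import *
go(491.5,-203,200,1.742)"
```

```text
clock 16.40 shift [-2.009 -0.784 -0.072] turn [-0.03 -0.01 -0.  ]
```

Request:
{"name": "drive_tool", "arguments": {
  "plan": [
    {"x": -2,"y": -0.78,"z": 0,"ax": 0,"ay": 0,"az": 0,"hand": 12},
    {"x": -2,"y": -0.78,"z": 0,"ax": 0,"ay": 0,"az": 0,"hand": 12},
    {"x": -2,"y": -0.78,"z": 0.5,"ax": 0,"ay": 0,"az": 0,"hand": 12},
    {"x": -2,"y": -0.78,"z": 1.2,"ax": 0,"ay": 0,"az": 0,"hand": 12},
    {"x": -2,"y": -0.78,"z": 1.9,"ax": 0,"ay": 0,"az": 0,"hand": 12},
    {"x": -2,"y": -0.78,"z": 2.1,"ax": 0,"ay": 0,"az": 0,"hand": 12},
    {"x": -2,"y": -0.78,"z": 2.1,"ax": 0,"ay": 0,"az": 0,"hand": 12},
    {"x": -2,"y": -0.78,"z": 2.1,"ax": 0,"ay": 0,"az": 0,"hand": 12}
  ]
}}

```text
clock: 17.2
eef_pos: [493.9, -200.9, 93.8]
tcp_rot: [-3.141, -0.0, 1.742]
contact_force: [0.7, 0.8, -0.9]
opening: 0.207
grasp_force: 88.4
```

```bash
python3 -c "
from h import *
go(491.4,-202.2,49,1.742)
o=np.zeros((600,800,3),np.uint8)
im=imaging.grab_frame('scene')[...,::-1]; o[:,:400]=cv2.resize(im[195:315,190:270],(400,600),interpolation=cv2.INTER_CUBIC)
im=imaging.grab_frame('top')[...,::-1]; o[:480,400:]=cv2.resize(im[170:266,380:460],(400,480),interpolation=cv2.INTER_CUBIC); cv2.imwrite('pics/m2.png',o)"
```

```text
clock 17.20 shift [-0.017 -0.055  0.896] turn [-0. -0.  0.]
```

View pics/m2.png

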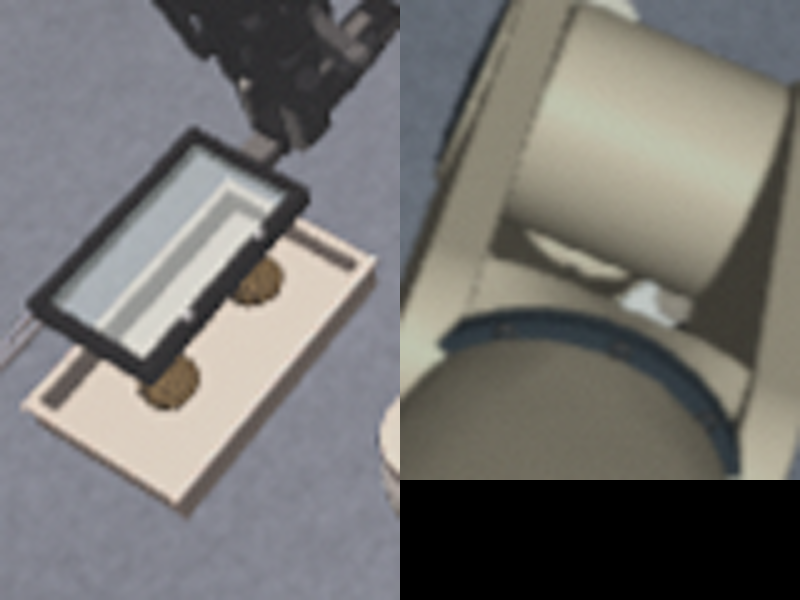

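The scene view shows the frame above the tray with corners at crop positions (196,128), (308,190), (150,382), (30,303). The clams are at (258,280) and (170,380). The top view is blocked by the arm. I'll fit the tilt and position from those corners.

```bash
python3 -c "
from h import *
from scipy.optimize import least_squares
p,R=pose(); c=imaging.camera_info('scene'); print(p)
px=np.array([(196,127),(310,189),(150,383),(28,303)])/5+[189.6,194.6]
# frame top corners rel TCP, in tool axes (x tool = -handle dir); near=handle side
def corners(q):
    L,lat,z,pit=q; Rt=Ro.from_rotvec([0,pit,0])
    P=np.array([(-(L-58),-36*1,-11.6),(-(L-58),36,-11.6),(-(L+58),36,-11.6),(-(L+58),-36,-11.6)])
    P=Rt.apply(P)+[0,lat,z]; return p+R.apply(P)
def res(q):
    X=corners(q)@c['R'].T+c['t']; x=X@c['mtx'].T; return (x[:,:2]/x[:,2:]-px)
print(res([86,0,0,0]))
f=least_squares(lambda q:np.r_[res(q).ravel(),(q-[86,0,0,0])/[4,3,3,.1]],[86,0,0,0]);print(f.x,f.fun)
a=f.x; print('lens pt',corners(a).mean(0))
"
```

```text
[ 494.65787159 -201.18180119   94.75691163]
[[-0.93900244 -1.10117105]
 [-0.32522586 -0.97517932]
 [-1.33829956 -1.99155106]
 [-1.10770615 -0.51750234]]
[8.58789624e+01 1.63014154e+00 1.14242099e+00 2.29496179e-02] [-0.30033236 -0.35026014  0.3113219  -0.21413275 -0.32908169 -0.62926876
 -0.04766727  0.85364537 -0.03025939  0.54338051  0.380807    0.22949618]
lens pt [ 510.93402004 -285.75771863  103.34326375]
```

Request:
{"name": "drive_tool", "arguments": {
  "plan": [
    {"x": 0,"y": -0.07,"z": 0.2,"ax": 0,"ay": 0,"az": 0,"hand": 12},
    {"x": 0,"y": -0.07,"z": 0.4,"ax": 0,"ay": 0,"az": 0,"hand": 12},
    {"x": 0,"y": -0.07,"z": 0.6,"ax": 0,"ay": 0,"az": 0,"hand": 12},
    {"x": 0,"y": -0.07,"z": 0.75,"ax": 0,"ay": 0,"az": 0,"hand": 12},
    {"x": 0,"y": -0.07,"z": 0.9,"ax": 0,"ay": 0,"az": 0,"hand": 12},
    {"x": 0,"y": -0.07,"z": 0.93,"ax": 0,"ay": 0,"az": 0,"hand": 12},
    {"x": 0,"y": -0.07,"z": 0.93,"ax": 0,"ay": 0,"az": 0,"hand": 12},
    {"x": 0,"y": -0.07,"z": 0.93,"ax": 0,"ay": 0,"az": 0,"hand": 12}
  ]
}}

```text
clock: 18.1
eef_pos: [490.4, -201.6, 47.1]
tcp_rot: [3.141, 0.0, 1.742]
contact_force: [1.0, 0.4, -2.1]
opening: 0.212
grasp_force: 88.5
```

```bash
python3 -c "
from h import *
s=monitor.sense();print(s['qvel'].round(4),s['contact_force']);go(490.7,-202,47,1.742)
o=np.zeros((600,400,3),np.uint8)
im=imaging.grab_frame('scene')[...,::-1]; o[:,:400]=cv2.resize(im[195:315,190:270],(400,600),interpolation=cv2.INTER_CUBIC);cv2.imwrite('pics/m3.png',o);print(pose()[0])"
```

```text
[ 0.0014 -0.006  -0.0025 -0.0008  0.0009  0.0016] [ 1.02669858  0.3996833  -2.06375719]
clock 18.10 shift [-0.008  0.005  0.001] turn [ 0.  0. -0.]
[ 490.45159027 -201.6787555    47.22025226]
```

View pics/m3.png

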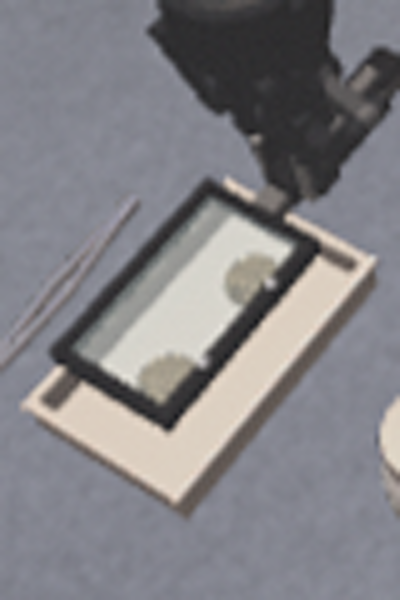

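The frame hovers over the tray, with corners at (211,180), (320,242), (170,430), (52,352). The rim corners are (225,178), (378,258), (185,510), (22,403), and both clams are inside. One last check of the centring from this view.

```bash
python3 -c "
from h import *
g=lambda L,z:np.array([pix2w('scene',189.6+x/5,194.6+y/5,z) for x,y in L]).mean(0)
print(g(((211,179),(321,242),(170,431),(51,352)),58.8),g(((225,177),(379,257),(185,510),(21,404)),24))"
```

```text
[ 510.18973266 -287.18512043   58.8       ] [ 508.88118218 -286.04793935   24.        ]
```

Relative to the tray in the same view, the lens is centred to within about 1.5 mm, so I'm handing in.

```bash
python3 -c "
from rig import r
print(r.sign_off())"
```

```text
the job is handed in; nothing more can be done
None
```

The job is handed in, with no verdict shown: both clams are in the tray, the snail is still on the mat, and the magnifier is held level about 2 cm above the rim, centred to within about 2 mm by the last camera check.

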